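# Store the weighted massage bar heavy end down

### The arm

A 6-joint arm with a two-finger parallel gripper is mounted at the origin on the work surface. World frame = base frame: x ahead of the robot, y to its left, z up, the work surface at z = 0. Lengths are in m, angles in rad, forces in N, time in s.
With the tool pointing down it reaches from about 0.25 to 0.725 m from the base axis. Payload 4 kg.
Tool frame: the origin (TCP) lies midway between the tips of the shut fingers; the grasp point (between the pads) lies 19 mm behind it; z points along the fingers, y is the direction in which the jaws open and shut (so a half turn about z gives the same grasp; the last joint's range is limited). The gripper opens to 85 mm and grips with 20 to 120 N. Pads are 22 mm wide; open, the fingers measure 114 mm over their backs; the gripper's body (76 mm by 85 mm) begins 54 mm behind the grasp point. The pads swing forward as they close: fully open they stand 13 mm farther back than shut.
Start: joints at [1.344, 0.241, 0.005, 1.335, 0, 1.571], TCP at [0.112, 0.487, 0.231] pointing down, gripper open.
Joint ranges: [-2.72, 2.72], [-1.05, 1.87], [-1.09, 1.28], [-1.99, 2.15], [-1.42, 1.44], [-3.14, 3.14]. Speed limits (rad/s): [2.79, 2.79, 3.14, 3.14, 3.14, 3.14].

### API

Orientations are given as a unit quaternion [x, y, z, w].
In Python, from workcell import bot, vision gives the robot as it stands. The module is installed in compiled form; this text tells all that it offers.
- The arm moves only by the tool send_rows, never from a script. Its argument "targets" is a list that holds one entry, the list of rows, each a list of 5 numbers: the shift along the world's x, y, z in cm, then the turn about the world's z in rad, then the finger opening in cm, from 0 to 8.54. A call has 1 to 12 rows; each row is the pose to reach, as a shift and turn from the pose commanded when the call began; what a row does not reach only later rows make up. A row lasts 1/8 s, in which the tool goes at most 62.5 mm and 10.7 degrees, less where a joint would pass 70% of its speed; a pose out of reach is approached as far as the arm can. A call with a gripper value outside its range is refused whole. The fingers move at their own pace and stop on an object; the grip force is fixed at half the most. Time passes only in rows, so rows that repeat a pose let the fingers close. It gives the time, the measured TCP pose, the force and the opening at its end, in the units of the state.
- bot.get_obs(): the state, without advancing time (a new reading comes with each control period).
- vision.camera(name): name is "side" or "top" or "wrist"; returns the picture (384x512x3 uint8, red, green, blue); there is no depth.
- vision.get_calibration(name): a dict with "vertical_fov" (degrees; the focal length in pixels is half the picture's height over the tangent of half this angle, whatever the lens; pixels are square), "cx", "cy" (the principal point, pixels), "rvec" (rotation vector, rad) and "tvec" (3), from world to camera coordinates, as OpenCV has them; the wrist camera has in their place "T_tool_cam" (4x4, takes a point from camera to tool coordinates, whose origin is the TCP and whose axes are the flange's). Camera axes: x right, y down, z forward; pixel columns grow to the right and rows downward; lengths in m; the calibration is good to about 2 mm. A picture is of the moment at which its call begins: read the wrist's pose just before it. get_calibration takes no time and is no camera call.
- bot.job_done(): hands the job in, once; it reports no verdict.
Trained networks look in the newest picture that a camera, given by its name, has taken for a name from the list of things; names that differ only in an ending like _2 or _b are one class to them, and where a whole thing is asked for, a point or a joint stands for the part that bears it (a point fixed in the world has none). Each returns a list of dicts, best first, with "score" (0 to 1); they miss things now and then, are a little off and sometimes report something else, mostly with a low value. They report only what shows in the picture. A call takes as long as a camera call. They do not tell look-alikes from the thing itself.
- vision.boxes_of(target, camera): "uv" ([column, row] in pixels, amid what is visible of it).
The state is a dict: "clock": time; "joint_pos": joint angles; "joint_vel": joint speeds; "tau": joint torques, N m; "eef_pos": TCP position; "tool_rot": TCP orientation; "ft_force": force on the tool from outside, world axes, zero at the start; "ft_torque": the same for the moment, N m; "grip_width": finger opening in m.
Only numpy, scipy, OpenCV 4.12 (cv2) and the standard library are available. Lean on these libraries where they do the work, as an engineer would, in place of code of your own. Each camera call takes 0.05 s, during which the arm holds its last target.

### The job

Take the wooden massage bar with the two square heads that lies on the nightstand, pick it up at the middle of its length, and feel which end is the heavy one: you cannot see it. Then lay it in the slanted wooden rest heavy end down, the lower head in the box-shaped foot of the rest, so that it stays there by itself when you let go. Do not knock over the mug.

Things in the scene. Friction and masses are not known exactly. Their poses are not given: they have to be found in the camera images.
- bar: Massage bar of plain brown wood, 230 mm long: square middle 26 x 26 mm, 130 mm free to grip, and at each end an equal head 50 mm long, 44 x 44. It lies on its heads. 0.37 kg, of which 0.2 kg is hidden in one head, 90 mm from the middle; no look or frame tells which. Held at mid-length it loads the wrist with 0.18 N m: grip with 40 N or more. Origin: its centre, 22 mm up as it lies; x along it, z up.
- seat_mid (a point): Where the centre of the stored bar belongs on the slanted rest, 96 mm above the nightstand. x runs up the slope (25 degrees above level), y level across it, z square to the slope, upward. The sloping floor under the lower head is 22 mm below along -z, from x = -121 to -33 mm. Beyond x = -33 mm nothing stands beside or under the bar, so the fingers have room there.
- rest: Slanted rest of dark wood, fixed; origin on the nightstand under seat_mid. In seat_mid's frame: toe board, inner face at x = -121 mm, 32 mm high; two cheeks 64 mm apart inside, x = -126 to -66 mm, 26 mm high: a box open on top for the lower head. A saddle block at x = -45 to -33 mm, 9 mm high, carries the middle bar. Heavy end down it stays put; heavy end up it tips over the saddle and falls.
- mug: Blue ceramic mug, 80 mm across and 95 mm tall, standing upright beyond the rest; a bystander. Origin: centre of its underside, z up.
Mind the look-alikes: they are no part of the job. Leave any orange look-alike of the bar alone. Leave any orange look-alike of the rest alone.

How it is judged:
On the way:
1. the bar is lifted clear of the nightstand, held at the middle of its length (height (world z) of bar above 0.05 m and distance between the grasp point and bar below 0.03 m), for 0.3 s.
At the end, for the whole second after the job is handed in: The bar lies released and at rest in the slanted rest, along its slope within 10 degrees, its middle within about 20 mm of its place along and across the slope and within 12 mm in height (it stays there only with the heavy end down); the mug stands upright (x of bar in the frame of seat_mid between -0.02 and 0.025 m and y of bar in the frame of seat_mid between -0.02 and 0.02 m and z of bar in the frame of seat_mid between -0.012 and 0.015 m and angle between the x axis of bar and the x axis of seat_mid, either way round below 0.18 rad and contact force between bar and the fingers below 0.05 N and linear speed of bar below 0.02 m/s and angular speed of bar below 0.1 rad/s and angle between mug's own z axis and vertical below 0.3 rad); the robot touches nothing.
It fails at once if the mug is knocked over (angle between mug's own z axis and vertical above 0.5 rad).
It also fails if it takes over 37 s, if anything falls off the work surface, if the arm or the gripper's body presses on something with over 40 N, if the wrist force passes 120 N, or if a joint passes its speed limit or range.

## Working session

There is one attempt and no reset: what is moved stays moved. The work goes in short steps, Python scripts to look and compute and a tool call to move; the robot and the scene stay as the last step left them, time stands still between calls to the robot, and variables do not carry over. Pictures are saved under pics/ and viewed, and the job is handed in when it is done.

Besides the shell and the picture viewer there is one more tool, called by a JSON object that holds its "api" and its "payload". send_rows: Moves the arm, as the interface text tells. Its arguments: {"type":"object","properties":{"targets":{"type":"array"}},"required":["targets"]}

```bash
mkdir -p pics
cat > h.py <<'E'
import numpy as np, cv2
from workcell import bot, vision
def snap(name,fn):
    im=vision.camera(name); cv2.imwrite('pics/'+fn,im[:,:,::-1]); return im
def K(name):
    c=vision.get_calibration(name); f=192/np.tan(np.radians(c['vertical_fov'])/2)
    return c,f
def ray(name,uv):
    c,f=K(name); d=np.array([(uv[0]-c['cx'])/f,(uv[1]-c['cy'])/f,1])
    R=cv2.Rodrigues(np.array(c['rvec'],float))[0]; t=np.array(c['tvec'],float).ravel()
    return -R.T@t, R.T@d
def onz(name,uv,z):
    o,d=ray(name,uv); return o+d*(z-o[2])/d[2]
def proj(name,P):
    c,f=K(name); R=cv2.Rodrigues(np.array(c['rvec'],float))[0]; t=np.array(c['tvec'],float).ravel()
    q=np.atleast_2d(P)@R.T+t; return np.c_[q[:,0]/q[:,2]*f+c['cx'],q[:,1]/q[:,2]*f+c['cy']]
E
python3 - <<'E'
from h import *
for n in ['top','side']:
    snap(n,n+'0.png')
    for t in ['bar','rest','mug']: print(n,t,[(d['uv'],d['score']) for d in vision.boxes_of(t,n)])
    print(vision.get_calibration(n))
snap('wrist','wrist0.png')
print(vision.get_calibration('wrist')); print(bot.get_obs())
E
```

```text
top bar [([352.8, 168.7], 0.76), ([377.9, 282.7], 0.57)]
top rest [([136.6, 177.2], 0.74), ([228.0, 152.4], 0.7), ([242.1, 95.4], 0.2)]
top mug [([243.0, 98.3], 0.82)]
{'vertical_fov': 44.740568185843095, 'cx': 250.90938136340606, 'cy': 185.07253278807892, 'rvec': array([ 2.14418623, -2.14659962,  0.16026583]), 'tvec': array([0.07375486, 0.49838786, 1.21516966])}
side bar [([215.4, 311.4], 0.88), ([299.2, 263.6], 0.85)]
side rest [([220.1, 151.2], 0.76), ([262.4, 183.8], 0.66)]
side mug [([302.9, 175.2], 0.77)]
{'vertical_fov': 49.345093841401635, 'cx': 253.66022140999291, 'cy': 190.31554199838337, 'rvec': array([ 2.24650294, -0.52926659,  0.26226212]), 'tvec': array([-0.4367987 ,  0.24994869,  1.20137484])}
{'vertical_fov': 67.31280217615934, 'cx': 259.0475301949289, 'cy': 193.87236906432273, 'T_tool_cam': array([[-8.12795215e-04, -9.60509119e-01, -2.78247321e-01,
         7.01526343e-02],
       [ 9.99999390e-01, -5.72771799e-04, -9.43916306e-04,
         2.69464830e-04],
       [ 7.47268001e-04, -2.78247918e-01,  9.60508999e-01,
        -1.40995490e-01],
       [ 0.00000000e+00,  0.00000000e+00,  0.00000000e+00,
         1.00000000e+00]])}
{'clock': 0.45, 'joint_pos': array([ 1.34400969e+00,  2.40649565e-01,  4.89070698e-03,  1.33520549e+00,
       -2.41843053e-05,  1.57078833e+00]), 'joint_vel': array([-0.00100399, -0.00026587,  0.00249219,  0.00024571,  0.00110998,
        0.00045651]), 'tau': array([-2.36802816e-04, -3.71810603e+01,  2.52396083e+01,  3.87984590e-03,
       -1.38802804e-06,  8.60212594e-07]), 'eef_pos': array([0.11241823, 0.48714014, 0.23123989]), 'tool_rot': array([ 1.13146501e-01,  9.93578312e-01, -8.48385628e-05,  2.50840255e-06]), 'ft_force': array([0.08837197, 0.48965888, 0.52019831]), 'ft_torque': array([-0.01873763, -0.02648055,  0.00928876]), 'grip_width': 0.08540073198182643}
```

View pics/top0.png

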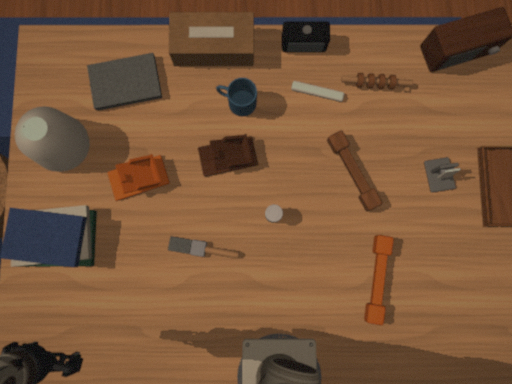

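View pics/side0.png

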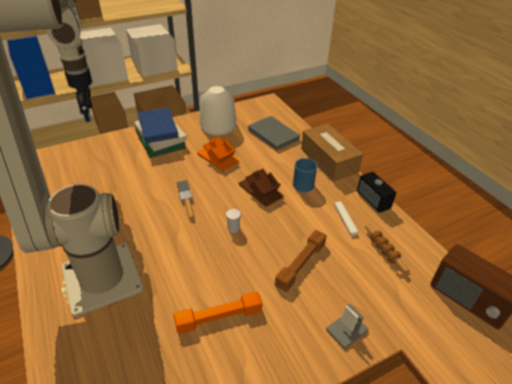

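The top view shows the brown bar at (354,170) and the orange look-alike at (378,280). The dark rest is at (228,155), the orange one at (138,177), and the mug at (242,97). In the side view, the brown bar is at (300,262) and the dark rest at (262,187). Other long objects that could be mistaken for the bar are the chalk-like stick (318,91), the beaded roller (378,82) and the brush (205,247). I choose the brown bar and the dark rest, and will check both in close crops.

Run:
```python
from h import *
t=cv2.imread('pics/top0.png'); s=cv2.imread('pics/side0.png')
a=cv2.resize(t[120:220,310:400],None,fx=4,fy=4,interpolation=cv2.INTER_CUBIC)
b=cv2.resize(t[125:185,185:275],None,fx=4,fy=4,interpolation=cv2.INTER_CUBIC)
c=cv2.resize(s[160:215,225:315],None,fx=4,fy=4,interpolation=cv2.INTER_CUBIC)
cv2.imwrite('pics/crop1.png',np.hstack([a[:400], np.vstack([b,c])[:400] if 0 else cv2.resize(np.vstack([b,c]),(313,400))]))
# bar corners by threshold
cv2.imwrite('pics/cropb.png',cv2.resize(t[125:185,185:275],None,fx=8,fy=8,interpolation=cv2.INTER_CUBIC))
cv2.imwrite('pics/cropc.png',cv2.resize(s[160:215,225:315],None,fx=8,fy=8,interpolation=cv2.INTER_CUBIC))
for uv in [(338,141),(371,201)]: print(onz('top',uv,0.044))
print('rest',onz('top',(228,153),0.04), 'mug',onz('top',(242,97),0.09))
o,d=ray('top',(251,185)); print(o,d)
```

```text
[ 0.61777117 -0.16268506  0.044     ]
[ 0.45431346 -0.24565371  0.044     ]
rest [0.58574583 0.13504434 0.04      ] mug [0.72588076 0.09653245 0.09      ]
[0.31427812 0.07513822 1.27516707] [ 0.14727432 -0.00174718 -0.98909417]
```

View pics/crop1.png

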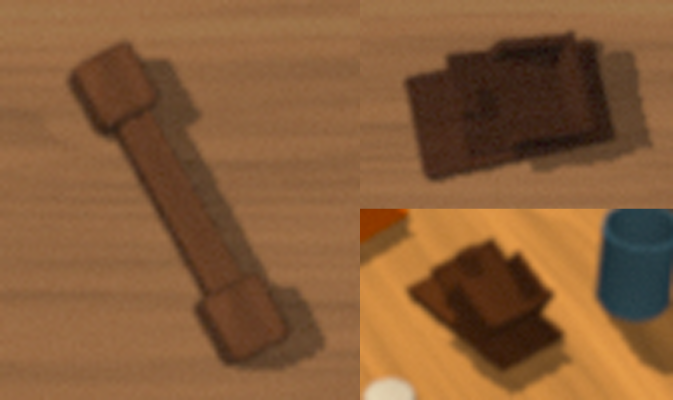

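View pics/cropb.png

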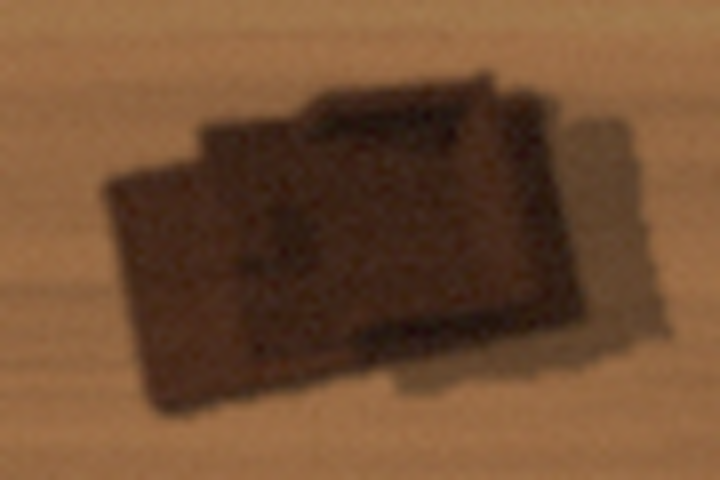

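View pics/cropc.png

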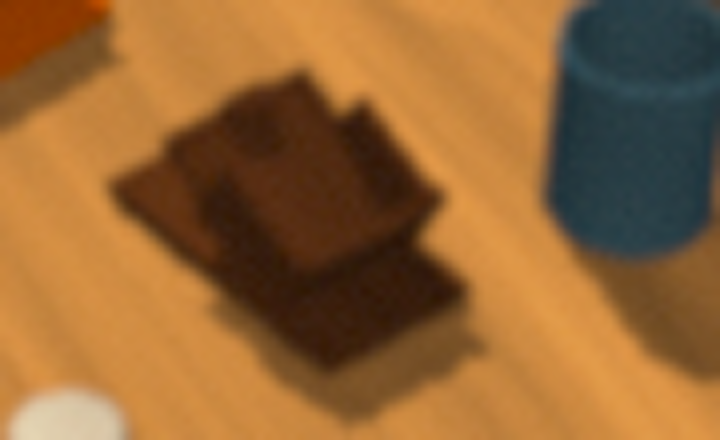

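The crops confirm the plain brown bar and the dark rest. I can't yet tell which way the rest's slope runs, so I'll overlay a wireframe in both directions.

```bash
cat > rest.py <<'E'
from h import *
def seatT(x,y,yaw):
    a=np.radians(25); c,s=np.cos(yaw),np.sin(yaw)
    ex=np.array([c*np.cos(a),s*np.cos(a),np.sin(a)]); ey=np.array([-s,c,0]); ez=np.cross(ex,ey)
    return np.c_[ex,ey,ez],np.array([x,y,.096])
def box(x0,x1,y0,y1,z0,z1):
    return np.array([[x,y,z] for x in(x0,x1) for y in(y0,y1) for z in(z0,z1)])/1000.
PARTS=[box(-126,-121,-37,37,-22,10),box(-126,-66,32,38,-22,4),box(-126,-66,-38,-32,-22,4),box(-45,-33,-20,20,-22,-13),box(-121,-33,-32,32,-22,-22)]
ED=[(0,1),(2,3),(4,5),(6,7),(0,2),(1,3),(4,6),(5,7),(0,4),(1,5),(2,6),(3,7)]
def draw(im,cam,x,y,yaw,off,k):
    R,p=seatT(x,y,yaw)
    for B,col in zip(PARTS,[(0,0,255),(0,255,0),(255,255,0),(255,0,255),(255,255,255)]):
        q=(proj(cam,B@R.T+p)-off+.5)*k
        for i,j in ED: cv2.line(im,tuple(map(int,q[i])),tuple(map(int,q[j])),col,1)
    q=(proj(cam,p)[0]-off+.5)*k; cv2.circle(im,tuple(map(int,q)),4,(0,255,255),-1)
E
cat > ov.py <<'E'
from rest import *
import sys
def ov(fn,hyps,t='pics/top0.png',s='pics/side0.png'):
    rows=[]
    for h in hyps:
        r=[]
        for cam,f,(u,v) in (('top',t,(185,120)),('side',s,(215,150))):
            im=cv2.imread(f)[v:v+70,u:u+95]; im=cv2.resize(im,None,fx=4,fy=4,interpolation=cv2.INTER_CUBIC); im=cv2.convertScaleAbs(im,alpha=1.8)
            draw(im,cam,*h,np.array([u,v]),4); r.append(im)
        rows.append(np.hstack(r))
    cv2.imwrite(fn,np.vstack(rows))
E
python3 - <<'E'
from ov import *
# box middle placed on the rest's middle
c=np.array([.585,.135])
H=[]
for yaw in (np.radians(102),np.radians(-78)):
    H.append((*(c+.075*np.array([np.cos(yaw),np.sin(yaw)])),yaw))
ov('pics/ov1.png',H); print(H)
E
```

```text
[(np.float64(0.569406623188668), np.float64(0.20836107005503543), np.float64(1.7802358370342162)), (np.float64(0.600593376811332), np.float64(0.06163892994496459), np.float64(-1.361356816555577))]
```

View pics/ov1.png

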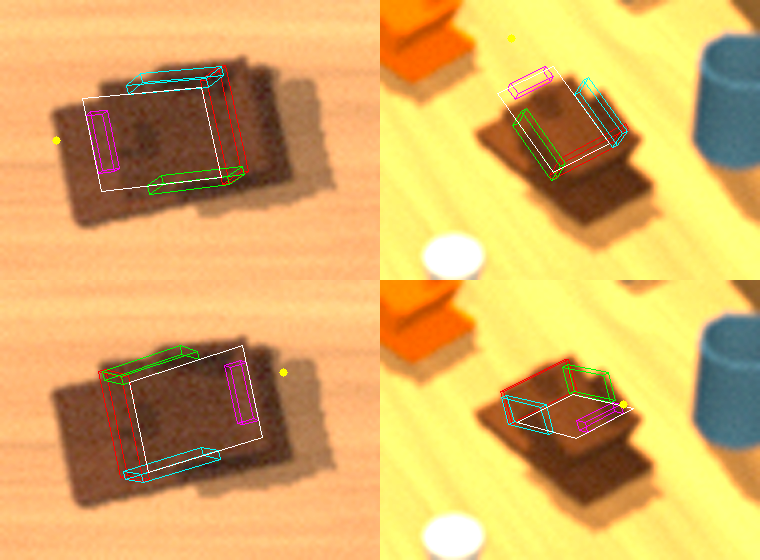

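Run:
```python
from ov import *
y=np.radians(102)
ov('pics/ov2.png',[(.576,.183,y),(.573,.178,np.radians(100))])
for n in ('top','side'): print(proj(n,[[.57,.18,.096],[.57,.17,.096],[.58,.18,.096]]))
```

```text
[[209.51613432 154.32107399]
 [213.39197249 154.31755633]
 [209.56190974 150.53010143]]
[[251.14392947 163.44268904]
 [252.43907691 165.03694475]
 [253.70064504 162.68153454]]
```

View pics/ov2.png

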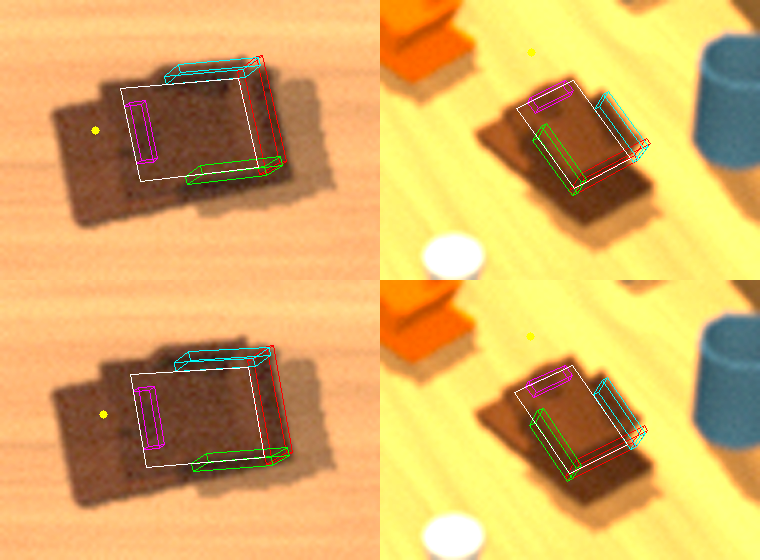

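The toe and cheeks line up with direction 1: uphill is at about +102° yaw and seat_mid is near (0.577, 0.183). The bar's centre is near (0.536, -0.204) at 27° yaw, and its head spacing of 183 mm fits the expected 180. I'll move above the bar and turn the jaws across it.

{"api": "send_rows", "payload": {"targets": [[[42.4, -69.1, -3, 0.7, 8.5], [42.4, -69.1, -3, 0.7, 8.5], [42.4, -69.1, -3, 0.7, 8.5], [42.4, -69.1, -3, 0.7, 8.5], [42.4, -69.1, -3, 0.7, 8.5], [42.4, -69.1, -3, 0.7, 8.5], [42.4, -69.1, -3, 0.7, 8.5], [42.4, -69.1, -3, 0.7, 8.5], [42.4, -69.1, -3, 0.7, 8.5], [42.4, -69.1, -3, 0.7, 8.5], [42.4, -69.1, -3, 0.7, 8.5], [42.4, -69.1, -3, 0.7, 8.5]]]}}

```text
clock: 1.95
eef_pos: [0.4917, -0.131, 0.2047]
tool_rot: [-0.234, 0.972, -0.0, 0.0]
ft_force: [0.4, 1.7, 1.0]
grip_width: 0.0849
```

{"api": "send_rows", "payload": {"targets": [[[4.4, -7.3, -2.5, 0, 8.5], [4.4, -7.3, -2.5, 0, 8.5], [4.4, -7.3, -2.5, 0, 8.5], [4.4, -7.3, -2.5, 0, 8.5]]]}}

```text
clock: 2.45
eef_pos: [0.5343, -0.2012, 0.1797]
tool_rot: [-0.235, 0.972, 0.0, -0.0]
ft_force: [0.0, 0.4, -0.5]
grip_width: 0.0849
```

Run:
```python
from h import *
o=bot.get_obs(); im=snap('wrist','w1.png'); top=snap('top','top1.png')
print(o['clock'],o['eef_pos'],o['tool_rot'],o['joint_pos'])
from scipy.spatial.transform import Rotation as Ro
c,f=K('wrist'); T=np.array(c['T_tool_cam']); Rt=Ro.from_quat(o['tool_rot']).as_matrix()
np.save('w1.npy',np.r_[o['eef_pos'],o['tool_rot']])
```

```text
2.45 [ 0.53434446 -0.20123351  0.17970812] [-2.34573424e-01  9.72098324e-01  3.40497164e-04 -2.05870397e-04] [-3.60347947e-01  4.07047527e-01  1.04223046e-01  1.26869524e+00
  3.31641687e-04 -8.33907554e-01]
```

View pics/w1.png

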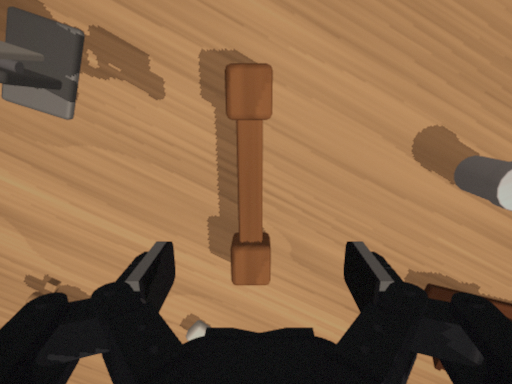

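The wrist view shows the brown bar upright in the picture, with the far head at (249,92), the near head at (251,262) and the open fingers on either side. Next I turn these points into positions.

```bash
cat >> h.py <<'E'
from scipy.spatial.transform import Rotation as Ro
def wonz(pose,uv,z):
    c,f=K('wrist'); T=np.array(c['T_tool_cam']); R=Ro.from_quat(pose[3:]).as_matrix()
    d=R@T[:3,:3]@np.array([(uv[0]-c['cx'])/f,(uv[1]-c['cy'])/f,1]); o=pose[:3]+R@T[:3,3]
    return o+d*(z-o[2])/d[2]
def wproj(pose,P):
    c,f=K('wrist'); T=np.array(c['T_tool_cam']); R=Ro.from_quat(pose[3:]).as_matrix()
    q=(np.atleast_2d(P)-pose[:3]-R@T[:3,3])@(R@T[:3,:3]); return np.c_[q[:,0]/q[:,2]*f+c['cx'],q[:,1]/q[:,2]*f+c['cy']]
E
python3 - <<'E'
from h import *
p=np.load('w1.npy')
im=cv2.imread('pics/w1.png'); 
a=wonz(p,(249,66),.044); b=wonz(p,(251,284),.03)
print(a,b,np.linalg.norm(a[:2]-b[:2]))
j1=wonz(p,(250,120),.037);print(j1)
def draw(cx,cy,yaw):
    g=im.copy();c,s=np.cos(yaw),np.sin(yaw)
    for x0,x1,h in((-115,-65,22),(65,115,22),(-65,65,13)):
        B=np.array([[x,y,z] for x in(x0,x1) for y in(-h,h) for z in(-h,h)])/1000.
        W=np.c_[cx+c*B[:,0]-s*B[:,1],cy+s*B[:,0]+c*B[:,1],.022+B[:,2]]
        q=wproj(p,W)
        for i,j in [(0,1),(2,3),(4,5),(6,7),(0,2),(1,3),(4,6),(5,7),(0,4),(1,5),(2,6),(3,7)]: cv2.line(g,tuple(map(int,q[i])),tuple(map(int,q[j])),(0,255,0),1)
    return g
d=np.r_[np.load('w1.npy')]
yaw=np.radians(26.9)
u=a[:2]-b[:2]; print(np.degrees(np.arctan2(u[1],u[0])))
cv2.imwrite('pics/wb.png',draw(.536,-.204,yaw))
E
```

```text
[ 0.44237247 -0.25851633  0.044     ] [ 0.64743289 -0.15407049  0.03      ] 0.23012759226340493
[ 0.48369417 -0.2370773   0.037     ]
-153.00835373055796
```

View pics/wb.png

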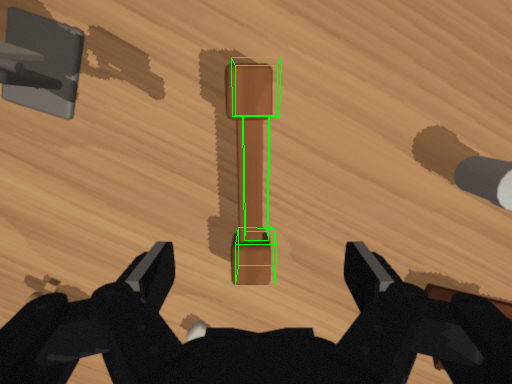

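Run:
```python
from h import *
p=np.load('w1.npy')
im=cv2.imread('pics/w1.png'); cx,cy,yaw=.5417,-.2080,np.radians(27)
c,s=np.cos(yaw),np.sin(yaw)
for x0,x1,h in((-115,-65,22),(65,115,22),(-65,65,13)):
        B=np.array([[x,y,z] for x in(x0,x1) for y in(-h,h) for z in(-h,h)])/1000.
        W=np.c_[cx+c*B[:,0]-s*B[:,1],cy+s*B[:,0]+c*B[:,1],.022+B[:,2]]
        q=wproj(p,W)
        for i,j in [(0,1),(2,3),(4,5),(6,7),(0,2),(1,3),(4,6),(5,7),(0,4),(1,5),(2,6),(3,7)]: cv2.line(im,tuple(map(int,q[i])),tuple(map(int,q[j])),(0,255,0),1)
cv2.imwrite('pics/wb2.png',im)
print([cx,cy]-p[:2])
```

```text
[ 0.00735554 -0.00676649]
```

View pics/wb2.png

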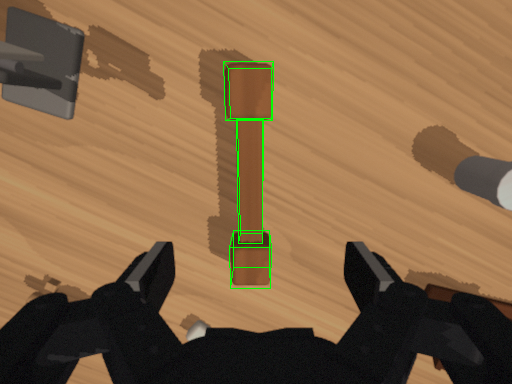

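The wireframe fits well, giving the bar's centre at (0.5417, -0.208) and 27° yaw. I'll correct the position, then descend.

{"api": "send_rows", "payload": {"targets": [[[0.7, -0.7, 0, 0, 8.5], [0.7, -0.7, -5, 0, 8.5], [0.7, -0.7, -10, 0, 8.5], [0.7, -0.7, -14, 0, 8.5], [0.7, -0.7, -15, 0, 8.5], [0.7, -0.7, -15, 0, 8.5]]]}}

```text
clock: 3.3
eef_pos: [0.5423, -0.2089, 0.03]
tool_rot: [-0.235, 0.972, -0.0, 0.0]
ft_force: [0.1, 0.6, 0.8]
grip_width: 0.0846
```

Run:
```python
from h import *
o=bot.get_obs(); print(o['clock'],o['eef_pos'],o['tool_rot'],o['ft_force'],o['ft_torque'])
snap('wrist','w2.png')
```

```text
3.3 [ 0.54225205 -0.20886911  0.03003881] [-2.34613990e-01  9.72088609e-01 -6.19986602e-05  9.25478708e-05] [0.11039116 0.60991182 0.80232854] [ 0.0262821   0.04181188 -0.00077616]
```

View pics/w2.png

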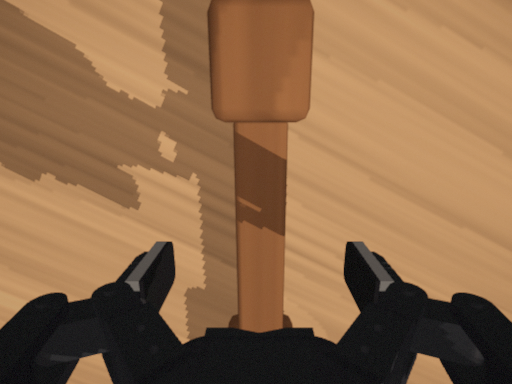

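The bar sits centred between the fingers: bar column about 260, finger midpoint about 259. Next I descend, close and lift.

{"api": "send_rows", "payload": {"targets": [[[0, 0, -2.3, 0, 8.5], [0, 0, -2.3, 0, 8.5], [0, 0, -2.3, 0, 1.5], [0, 0, -2.3, 0, 1.5], [0, 0, -2.3, 0, 1.5], [0, 0, -2.3, 0, 1.5], [0, 0, -2.3, 0, 1.5], [0, 0, -2.3, 0, 1.5]]]}}

```text
clock: 4.35
eef_pos: [0.5424, -0.209, 0.0075]
tool_rot: [-0.234, 0.972, -0.0, 0.001]
ft_force: [0.0, 1.3, 5.2]
grip_width: 0.0251
```

Run:
```python
from h import *
o=bot.get_obs(); print(o['clock'],o['eef_pos'],o['ft_force'],o['ft_torque'],o['grip_width'])
```

```text
4.35 [ 0.54241183 -0.20899004  0.00746175] [0.00596975 1.25688566 5.20545877] [ 0.16222521  0.19349442 -0.10444999] 0.02508297877188957
```

{"api": "send_rows", "payload": {"targets": [[[0, 0, 2, 0, 1.5], [0, 0, 5, 0, 1.5], [0, 0, 9, 0, 1.5], [0, 0, 13, 0, 1.5], [0, 0, 16, 0, 1.5], [0, 0, 16, 0, 1.5], [0, 0, 16, 0, 1.5], [0, 0, 16, 0, 1.5]]]}}

```text
clock: 5.35
eef_pos: [0.5404, -0.2084, 0.1641]
tool_rot: [-0.234, 0.972, 0.001, -0.002]
ft_force: [-0.3, 0.2, -3.5]
grip_width: 0.0249
```

Run:
```python
from h import *
for i in range(4):
    if i==0: snap('wrist','w3.png')
    elif i==1: snap('side','s3.png')
    else: vision.camera('top')
    o=bot.get_obs(); print(o['clock'],o['eef_pos'],o['ft_force'],o['ft_torque'],o['grip_width'])
    R=Ro.from_quat(o['tool_rot']).as_matrix(); u=np.array([np.cos(.471),np.sin(.471)])
    print('r along bar +x(27deg) moment', -o['ft_torque'][0]*u[1]+o['ft_torque'][1]*u[0])
```

```text
5.4 [ 0.54062795 -0.20846797  0.16437918] [ 0.60017141  0.51601069 -3.39468165] [ 0.07853434 -0.18374477 -0.02066732] 0.025073035044639744
r along bar +x(27deg) moment -0.1993748326302998
5.45 [ 0.54088965 -0.2085668   0.16476083] [ 0.88610245 -0.03893706 -3.93837636] [ 0.01677387 -0.13233845 -0.04456507] 0.025431447947171542
r along bar +x(27deg) moment -0.12554037957547362
5.5 [ 0.54109121 -0.208658    0.16511321] [ 0.20045453  0.08394194 -3.85637814] [ 0.07460178 -0.19226659  0.02387873] 0.02496210701411394
r along bar +x(27deg) moment -0.2051842534267304
5.55 [ 0.54132967 -0.20874045  0.16554572] [ 0.35913098  0.12430143 -3.822023  ] [ 0.08424075 -0.18508806  0.05707081] 0.024930419934567332
r along bar +x(27deg) moment -0.20316130846341274
```

View pics/w3.png

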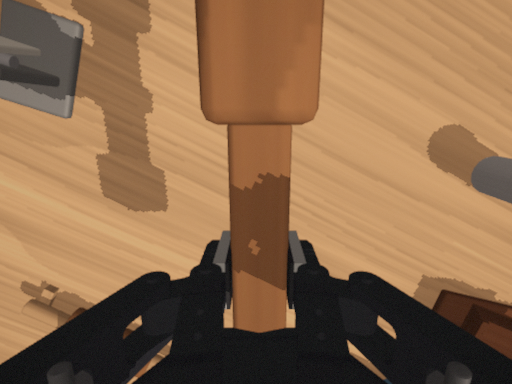

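View pics/s3.png

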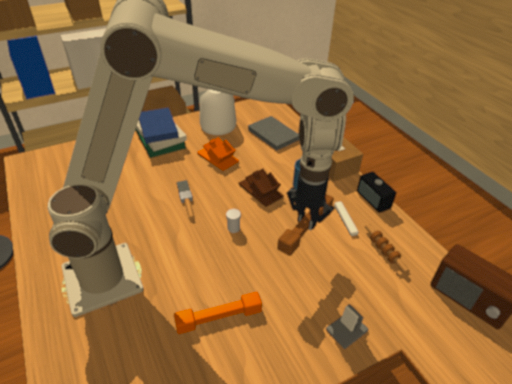

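The wrist moment of about (0.08, -0.185) N m with Fz = -3.8 N puts the load at r ≈ (-0.05, -0.02). So the heavy end should be the -x end, the one on the camera side. I'll cross-check this with the joint torques.

Run:
```python
from h import *
o=bot.get_obs(); print(o['tau'],o['joint_pos'],o['eef_pos'])
```

```text
[-1.43931193e-03 -4.76188588e+01  2.57715815e+01  1.44937579e-01
 -1.32985138e-01 -5.97881262e-04] [-3.68043891e-01  4.34325523e-01  1.08367247e-01  1.24669220e+00
  1.26476793e-05 -8.41218225e-01] [ 0.54132967 -0.20874045  0.16554572]
```

Joint 4's torque of +0.145 N m agrees: the heavy end is inward, at the -x end. Next I stop where the wrist camera can see the rest.

{"api": "send_rows", "payload": {"targets": [[[7.5, 14, 4, 0, 1.5], [7.5, 14, 4, 0, 1.5], [7.5, 14, 4, 0, 1.5], [7.5, 14, 4, 0, 1.5], [7.5, 14, 4, 0, 1.5], [7.5, 14, 4, 0, 1.5], [7.5, 14, 4, 0, 1.5]]]}}

```text
clock: 6.42
eef_pos: [0.6163, -0.0701, 0.2064]
tool_rot: [-0.234, 0.972, 0.0, -0.0]
ft_force: [-1.0, -0.8, -3.1]
grip_width: 0.0249
```

Run:
```python
from h import *
o=bot.get_obs(); snap('wrist','w4.png'); np.save('w4.npy',np.r_[o['eef_pos'],o['tool_rot']]); print(o['clock'],o['eef_pos'],o['joint_vel'].round(3))
```

```text
6.425 [ 0.61625781 -0.0700765   0.20636134] [ 0.003 -0.001  0.006 -0.     0.003  0.002]
```

View pics/w4.png

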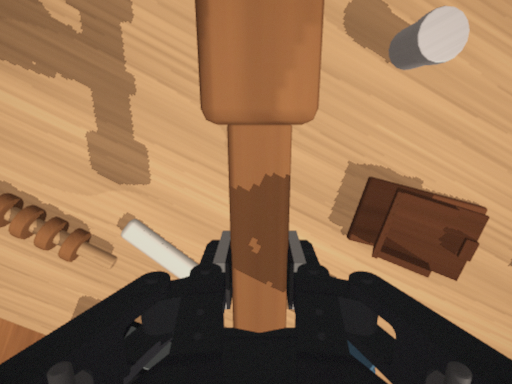

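The rest is at (420,228), with the toe on its left (about 385,225) and the saddle block at (468,248). I'll overlay the model.

```bash
cat > ovw.py <<'E'
from rest import *
def ovw(fn,H,w='w4',win=(335,160,170,130),k=4):
    p=np.load(w+'.npy'); u,v,W,h=win; out=[]
    for x,y,yaw in H:
        im=cv2.imread('pics/%s.png'%w)[v:v+h,u:u+W]; im=cv2.convertScaleAbs(cv2.resize(im,None,fx=k,fy=k,interpolation=cv2.INTER_CUBIC),alpha=2.)
        R,t=seatT(x,y,yaw)
        for B,col in zip(PARTS,[(0,0,255),(0,255,0),(255,255,0),(255,0,255),(255,255,255)]):
            q=(wproj(p,B@R.T+t)-[u,v]+.5)*k
            for i,j in ED: cv2.line(im,tuple(map(int,q[i])),tuple(map(int,q[j])),col,1)
        out.append(im)
    cv2.imwrite(fn,np.vstack(out))
E
python3 - <<'E'
from ovw import *
ovw('pics/ow1.png',[(.577,.183,np.radians(102))])
E
```

```text
(no output)
```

View pics/ow1.png

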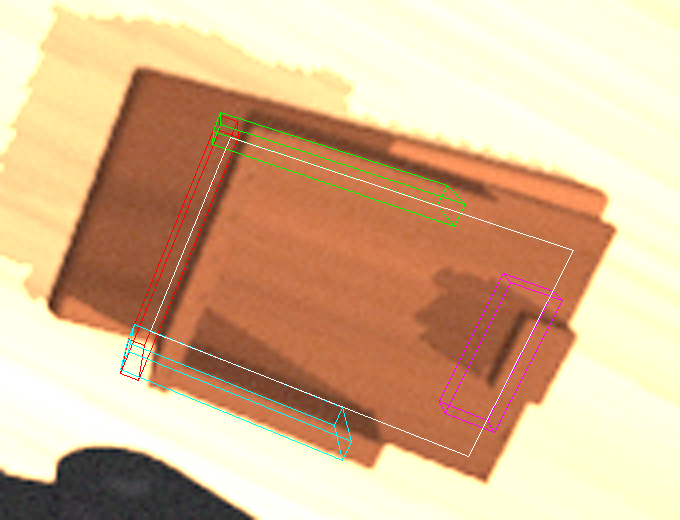

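Run:
```python
from ovw import *
import rest
rest.PARTS[3][:]=box(-45,-33,-12,12,-22,-13)
ovw('pics/ow2.png',[(.575,.190,np.radians(102))])
```

```text
(no output)
```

View pics/ow2.png

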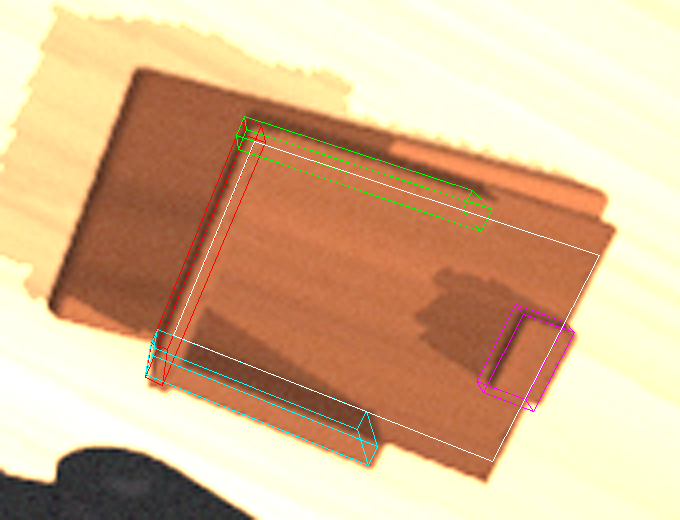

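The fit is good: seat_mid is at (0.575, 0.190) and uphill is at 102°. The heavy end must point downhill, so I turn +75° (1.31 rad) and hover about 8 mm uphill of the seat to clear the toe.

{"api": "send_rows", "payload": {"targets": [[[-4.2, 26.8, 0, 1.31, 1.5], [-4.2, 26.8, 0, 1.31, 1.5], [-4.2, 26.8, 0, 1.31, 1.5], [-4.2, 26.8, 0, 1.31, 1.5], [-4.2, 26.8, 0, 1.31, 1.5], [-4.2, 26.8, 0, 1.31, 1.5], [-4.2, 26.8, 0, 1.31, 1.5], [-4.2, 26.8, 0, 1.31, 1.5], [-4.2, 26.8, -4.6, 1.31, 1.5], [-4.2, 26.8, -4.6, 1.31, 1.5], [-4.2, 26.8, -4.6, 1.31, 1.5], [-4.2, 26.8, -4.6, 1.31, 1.5]]]}}

```text
clock: 7.98
eef_pos: [0.5762, 0.1994, 0.1628]
tool_rot: [0.778, -0.629, 0.001, -0.002]
ft_force: [-0.1, -0.5, -3.9]
grip_width: 0.0248
```

Run:
```python
from h import *
o=bot.get_obs(); snap('wrist','w5.png'); np.save('w5.npy',np.r_[o['eef_pos'],o['tool_rot']]); R=Ro.from_quat(o['tool_rot']).as_matrix()
print(o['clock'],o['eef_pos'],np.degrees(np.arctan2(R[1,1],R[0,1])),o['ft_force'],o['ft_torque'],o['grip_width']); snap('side','s5.png'); snap('top','t5.png')
```

```text
7.975 [0.57616784 0.19938019 0.16277589] -167.88664385983216 [-0.08514596 -0.5314249  -3.89387127] [ 0.17558623  0.02812283 -0.00902787] 0.02479294835101212
```

View pics/w5.png

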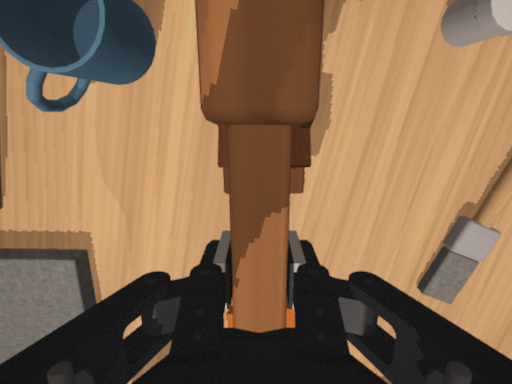

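View pics/s5.png

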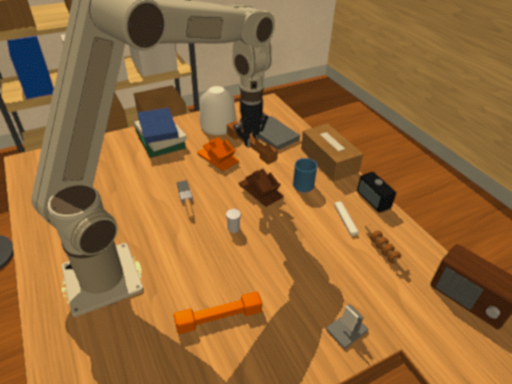

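Run:
```python
from h import *
for uv in [(168,165),(163,155),(170,185),(152,156),(118,199)]: print(uv,onz('top',uv,.0)[:2],onz('top',uv,.04)[:2])
p=np.load('w5.npy')
print('wrist orange near edge',wonz(p,(229,310),0)[:2],wonz(p,(229,310),.05)[:2],wonz(p,(291,310),.05)[:2])
yw=np.radians(102)
for d in (.065,.115):
  for s in(-.022,.022): print(d,s,.5733-.208*d-.978*s,.198+.978*d-.208*s)
t=cv2.imread('pics/top0.png'); s=cv2.imread('pics/side0.png')
cv2.imwrite('pics/or.png',np.hstack([cv2.resize(t[140:210,95:185],None,fx=4,fy=4),cv2.resize(s[130:200,185:275],None,fx=4,fy=4)]))
```

```text
(168, 165) [0.56060835 0.3036029 ] [0.55288135 0.29643632]
(163, 155) [0.58900576 0.31825392] [0.58038798 0.31062776]
(170, 185) [0.50437666 0.29667783] [0.49841357 0.28972848]
(152, 156) [0.58618771 0.34884375] [0.57765834 0.34025803]
(118, 199) [0.46559492 0.43870624] [0.46084835 0.42730168]
wrist orange near edge [0.5787387  0.37126512] [0.58079018 0.33156609] [0.51791767 0.31797308]
0.065 -0.022 0.581296 0.26614600000000005
0.065 0.022 0.5382640000000001 0.256994
0.115 -0.022 0.570896 0.31504600000000005
0.115 0.022 0.527864 0.305894
```

View pics/or.png

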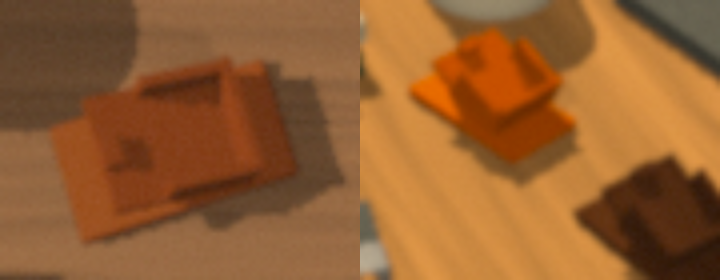

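The orange rest's toe side is at y of about 0.31 or more and no more than 54 mm high. The light head stays above 61 mm, so it clears. Seen from the wrist, the bar is about 4 mm off the rest's centreline, so I shift it and lower to just above the saddle.

{"api": "send_rows", "payload": {"targets": [[[-0.3, -0.1, -3, 0, 1.5], [-0.3, -0.1, -5, 0, 1.5], [-0.3, -0.1, -7, 0, 1.5], [-0.3, -0.1, -8.3, 0, 1.5], [-0.3, -0.1, -8.3, 0, 1.5], [-0.3, -0.1, -8.3, 0, 1.5]]]}}

```text
clock: 8.88
eef_pos: [0.5725, 0.1984, 0.0786]
tool_rot: [0.778, -0.628, 0.0, -0.001]
ft_force: [0.2, -1.5, -4.1]
grip_width: 0.0255
```

Run:
```python
from h import *
o=bot.get_obs(); snap('wrist','w6.png'); np.save('w6.npy',np.r_[o['eef_pos'],o['tool_rot']]); R=Ro.from_quat(o['tool_rot']).as_matrix()
print(o['clock'],o['eef_pos'],np.degrees(np.arctan2(R[1,1],R[0,1])),o['ft_force'],o['ft_torque']); s=snap('side','s6.png'); t=snap('top','t6.png')
cv2.imwrite('pics/c6.png',np.hstack([cv2.resize(t[110:190,175:275],None,fx=4,fy=4),cv2.resize(s[130:210,215:315],None,fx=4,fy=4)])[:,:,::-1])
```

```text
8.875 [0.57253775 0.1983546  0.0785922 ] -167.8306707495116 [ 0.24903756 -1.51060281 -4.12948276] [0.18274099 0.06094867 0.01097535]
```

View pics/w6.png

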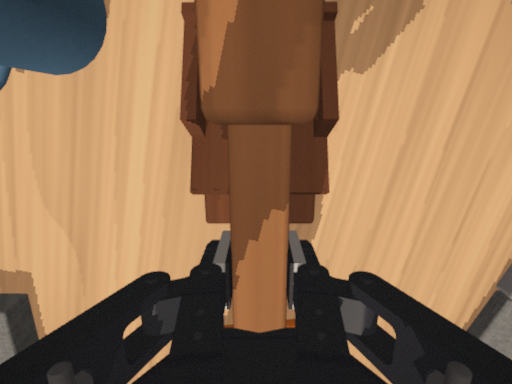

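View pics/c6.png

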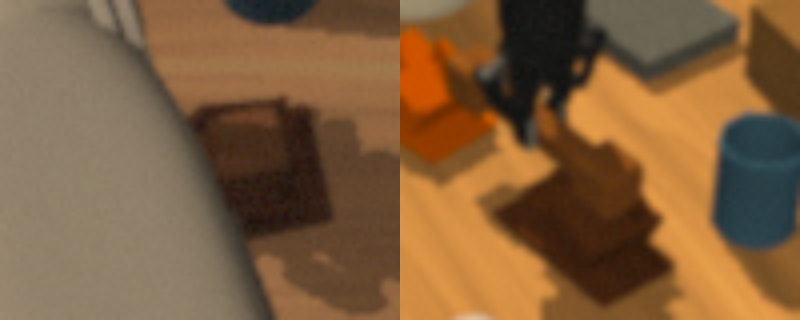

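The wrist view shows the bar (centre column 259) midway between the cheeks (182 to 337, centre 259.5). I'll check the along-slope position before lowering.

Run:
```python
from rest import *
p=np.load('w6.npy'); R,t=seatT(.575,.190,np.radians(102))
print(wproj(p,np.array([[-33,-32,-22],[-33,32,-22],[-66,32,4],[-66,-32,4]])/1e3@R.T+t))
print('s along uphill', (p[:2]-t[:2])@[np.cos(np.radians(102)),np.sin(np.radians(102))])
```

```text
[[202.44418395 186.75389223]
 [315.80719443 187.01584344]
 [324.20227566 111.78169837]
 [194.39202536 111.4918663 ]]
s along uphill 0.008683962657942062
```

{"api": "send_rows", "payload": {"targets": [[[0, 0, -0.4, 0, 1.5], [0, 0, -0.7, 0, 1.5], [0, 0, -0.7, 0, 1.5], [0, 0, -0.7, 0, 1.5]]]}}

```text
clock: 9.52
eef_pos: [0.5718, 0.1981, 0.0705]
tool_rot: [0.778, -0.628, -0.0, 0.0]
ft_force: [-0.1, 0.6, -3.6]
grip_width: 0.0249
```

Run:
```python
from h import *
o=bot.get_obs(); print(o['clock'],o['eef_pos'],o['ft_force'],o['ft_torque'])
```

```text
9.525 [0.57180576 0.19806219 0.07053751] [-0.12990103  0.56450922 -3.56800204] [0.19302888 0.00290042 0.02365499]
```

{"api": "send_rows", "payload": {"targets": [[[0, 0.3, 0, 0, 1.5], [0, 0.3, -0.2, 0, 1.5], [0, 0.3, -0.2, 0, 1.5]]]}}

```text
clock: 9.9
eef_pos: [0.572, 0.2014, 0.0688]
tool_rot: [0.778, -0.628, 0.0, -0.0]
ft_force: [-0.5, 0.0, -4.3]
grip_width: 0.0251
```

Run:
```python
from h import *
o=bot.get_obs(); print(o['clock'],o['eef_pos'],o['ft_force'],o['ft_torque'])
```

```text
9.9 [0.57203674 0.20136319 0.06876211] [-0.4900324   0.00893471 -4.29598584] [ 0.25398412  0.00468298 -0.01600061]
```

{"api": "send_rows", "payload": {"targets": [[[0, 0, -0.2, 0, 1.5], [0, 0, -0.2, 0, 1.5]]]}}

```text
clock: 10.15
eef_pos: [0.5721, 0.2014, 0.0682]
tool_rot: [0.778, -0.628, 0.0, -0.001]
ft_force: [-1.6, 0.9, 5.3]
grip_width: 0.0249
```

Run:
```python
from h import *
o=bot.get_obs(); print(o['clock'],o['eef_pos'],o['ft_force'],o['ft_torque'])
```

```text
10.15 [0.57213858 0.20139709 0.06824721] [-1.63265459  0.92784104  5.30014758] [ 0.01629854  0.48269291 -0.06720532]
```

Contact with the saddle: Fz rose by about 9 N, with the moment placing it about 25 mm downhill of the grip, as expected. Releasing.

{"api": "send_rows", "payload": {"targets": [[[0, 0, 0.1, 0, 2.6], [0, 0, 0.1, 0, 2.8], [0, 0, 0.1, 0, 3.2], [0, 0, 0.1, 0, 4.5], [0, 0, 0.1, 0, 8.5], [0, 0, 0.1, 0, 8.5], [0, 0, 0.1, 0, 8.5], [0, 0, 0.1, 0, 8.5]]]}}

```text
clock: 11.15
eef_pos: [0.5718, 0.2011, 0.0676]
tool_rot: [0.778, -0.628, -0.0, -0.0]
ft_force: [-0.1, 0.0, 0.8]
grip_width: 0.085
```

Run:
```python
from h import *
o=bot.get_obs(); print(o['clock'],o['eef_pos'],o['ft_force'],o['ft_torque'],o['grip_width'])
snap('wrist','w7.png'); s=snap('side','s7.png')
cv2.imwrite('pics/c7.png',cv2.resize(s[110:210,195:335],None,fx=5,fy=5)[:,:,::-1])
```

```text
11.15 [0.5718046  0.20108028 0.06760039] [-0.06853113  0.04991723  0.82188629] [-0.02509331 -0.06559331 -0.00198202] 0.0850002044861577
```

View pics/w7.png

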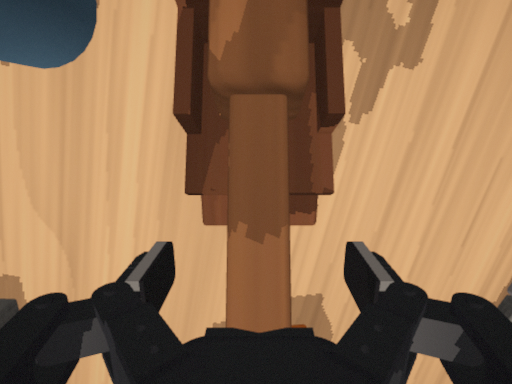

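View pics/c7.png

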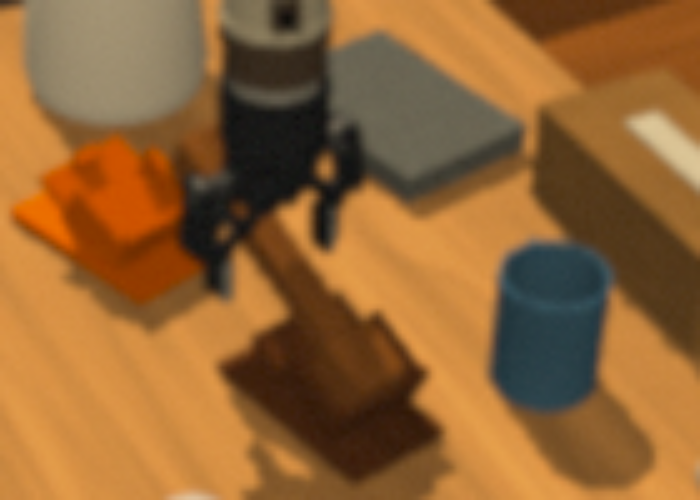

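The bar has dropped into the slope with its lower head between the cheeks, and the fingers are clear of it. I'll retreat straight up.

{"api": "send_rows", "payload": {"targets": [[[0, 0, 1, 0, 8.5], [0, 0, 3, 0, 8.5], [0, 0, 6, 0, 8.5], [0, 0, 10, 0, 8.5], [0, 0, 14, 0, 8.5], [0, 0, 18, 0, 8.5], [0, -8, 20, 0, 8.5], [0, -14, 20, 0, 8.5], [0, -14, 20, 0, 8.5], [0, -14, 20, 0, 8.5]]]}}

```text
clock: 12.5
eef_pos: [0.5719, 0.0602, 0.2683]
tool_rot: [0.777, -0.629, 0.0, -0.001]
ft_force: [-0.1, 0.8, -0.3]
grip_width: 0.0849
```

```bash
cat > chk.py <<'E'
from rest import *
o=bot.get_obs(); snap('wrist','w8.png'); p=np.r_[o['eef_pos'],o['tool_rot']]; np.save('w8.npy',p)
print(o['clock'],o['eef_pos'],o['ft_force']); s=snap('side','s8.png'); t=snap('top','t8.png')
BAR=[box(-115,-65,-22,22,-22,22),box(65,115,-22,22,-22,22),box(-65,65,-13,13,-13,13)]
def dr(im,pr,dx,k,off):
    R,c=seatT(.575,.190,np.radians(102)); im=im[:,:,::-1].copy()
    for B in BAR:
        q=(pr((B+[dx,0,0])@R.T+c)-off+.5)*k
        for i,j in ED: cv2.line(im,tuple(map(int,q[i])),tuple(map(int,q[j])),(0,255,0),1)
    return im
w=cv2.imread('pics/w8.png')[:,:,::-1]
cv2.imwrite('pics/w8o.png',dr(w,lambda P:wproj(p,P),-.006,1,0))
S=cv2.resize(s[110:210,195:335],None,fx=5,fy=5)
cv2.imwrite('pics/s8o.png',dr(S,lambda P:proj('side',P),-.006,5,np.array([195,110])))
E
python3 chk.py
```

```text
12.5 [0.57188953 0.06023279 0.26825952] [-0.13443051  0.79038518 -0.33048909]
```

View pics/w8o.png

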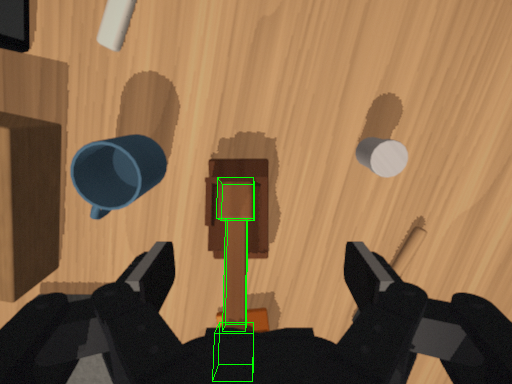

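View pics/s8o.png

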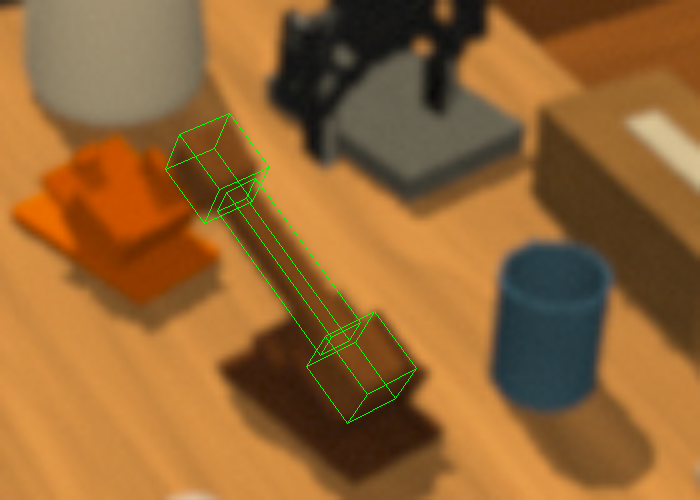

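Both views agree: the bar lies along the slope with its lower head in the box, within a few mm of the stored pose. The mug is upright and the gripper is clear.

```bash
python3 -c "
from workcell import bot
print(bot.job_done()); o=bot.get_obs(); print(o['clock'],o['ft_force'])"
```

```text
the job is handed in; nothing more can be done
None
the job is handed in; nothing more can be done
```

The bar lies heavy end down in the dark rest, and I handed the job in at about 12.6 s. The hand-in reports no verdict.

**What I did:** I gripped the brown bar at mid-length and lifted it. The wrist moment (about 0.2 N m) put the heavy end at the -x end, and the wrist joint's torque agreed. I turned the bar 75° so that end pointed downhill and lowered it level until it touched the saddle. When I let go, it tipped into the box-shaped foot.

**Last checks:**
- **Bar:** in the wrist and side pictures it lies along the slope with its lower head between the cheeks. It matches a model of the stored pose (bar centre 6 mm downhill of seat_mid) to within a few mm.
- **Surroundings:** the mug is upright, and I did not touch either orange look-alike. The gripper was open and clear of everything.
- **Disagreement:** the side and top cameras place objects about 5–7 mm from where the wrist camera does, and I used the wrist camera's values. Even the wrist camera's model of the rest was about 2–3 mm off along the slope, so I shifted the bar 3 mm uphill before letting go.

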